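# Move the nozzle caddy to its swivel hook

## Robot

A 6-joint arm with a two-finger parallel gripper is mounted at the origin on the work surface. World frame = base frame: x ahead of the robot, y to its left, z up, the work surface at z = 0. Lengths are in m, angles in rad, forces in N, time in s.
With the tool pointing down it reaches from about 0.425 to 0.95 m from the base axis. Payload 14.7 kg.
Tool frame: the origin (TCP) lies on the centre line of the jaws, within the pads' length; the fingertips stand 8 mm ahead of it and the grasp point (between the pads) lies 11 mm behind it; z points along the fingers, y is the line along which they close (so a half turn about z gives the same grasp; the last joint's range is limited). The gripper opens to 85 mm and grips with 20 to 120 N. Pads are 22 mm wide; open, the fingers measure 114 mm over their backs; the gripper's body (76 mm by 85 mm) begins 54 mm behind the grasp point. The pads swing forward as they close: fully open they stand 13 mm farther back than shut.
Start: joints at [-0.047, 0.48, 1.596, -0, 1.065, -0.047], TCP at [0.65, 0, 0.239] pointing down, gripper open.
Joint ranges: [-2.75, 2.75], [-0.82, 2.05], [0.23, 2.67], [-1.56, 4.7], [0.09, 2.69], [-2.92, 2.92]. Speed limits (rad/s): [1.89, 1.89, 2.39, 3.01, 3.01, 3.01].

## Interface

Orientations are given as [roll, pitch, yaw] about the fixed x, y, z axes, in that order (R = Rz(yaw) Ry(pitch) Rx(roll)).
In Python, from plant import monitor, vision, job gives the robot as it stands.
- The arm moves only by the tool apply_moves, never from a script. Its argument "targets" is a list of rows, each a list of 3 entries, a list of its own where there are three numbers: the turn, a rotation vector about the tool's x, y, z in units of 90 degrees (1.0 is 90 degrees), then the shift along the tool's x, y, z in units of 25 mm (1.0 is 25 mm), then the finger opening in mm, from 0 to 85.4. In form: [[[rx, ry, rz], [dx, dy, dz], claw], ...]. A call has exactly 5 rows; each row shifts and turns the commanded pose from where the row before left it, along the tool's axes as they then stand; what a row does not reach is not made up. A row lasts 1/8 s, in which the tool goes at most 62.5 mm and 10.7 degrees, less where a joint would pass 70% of its speed; a pose out of reach is approached as far as the arm can. A call with a number of a shift or a turn outside -1 to 1 is refused whole. A call with a gripper value outside its range is refused whole. The fingers move at their own pace and stop on an object; "force" is the grip in N (left out, the last holds). Time passes only in rows, so rows that do not move let the fingers close, or fill a call up. It gives the time, the measured TCP pose, the force, the opening and the grip force at its end, in the units of the state.
- monitor.sense(): the state, without advancing time (a new reading comes with each control period).
- vision.grab_frame(name): name is "scene" or "side" or "wrist"; returns a dict with "pixels" (384x512x3 uint8, red, green, blue), "range_z" (384x512 float32, m along the optical axis (not along the pixel's ray), 0 where there is no reading), "fovy" (degrees; the focal length in pixels is half the picture's height over the tangent of half this angle, whatever the lens; pixels are square), "cx", "cy" (the principal point, pixels), "extrinsics" (4x4, takes a point from camera to world coordinates). Camera axes: x right, y up, looking along -z (the intrinsics and any distortion apply to the point x, -y, -z); pixel columns grow to the right and rows downward; lengths in m; the calibration is good to about 2 mm. A picture is of the moment at which its call begins.
- job.close_job(): hands the job in; it is judged then, once.
The state is a dict: "time": time; "joint_pos": joint angles; "dq": joint speeds; "joint_efforts": joint torques, N m; "tool_pos": TCP position; "ee_rot": TCP orientation; "ft_force": force on the tool from outside, world axes, zero at the start; "torque": the same for the moment, N m; "opening": finger opening in m; "grasp_force": force on a finger pad.
Only numpy, scipy, OpenCV 4.12 (cv2) and the standard library are available. Lean on these libraries where they do the work, as an engineer would, in place of code of your own. Each camera call takes 0.05 s, during which the arm holds its last target. There are 200 camera calls.

## Task

Lift the hanging caddy of icing nozzles off the hook with the round peg and, without setting it down, hang it on the other hook, whose square peg turns on a swivel: feel for the angle at which the head's square bore slips over the peg, lower it gently until it sits fully home, and let go. Keep the caddy level so that every nozzle stays in its tray, do not drop or force it, and leave the other things on the table where they are.

Things in the scene. Friction and masses are not known exactly. Their poses are not given: they have to be found in the camera images.
- caddy_head (a point): Grip point of the caddy, a loose tray (0.25 to 0.55 kg) hung under a grey plastic head 38 x 38 mm, 50 mm high. Point: head's centre in plan, 30 mm above its underside, 20 mm below its top. Axes of the caddy: z up, x across the head's two free flat faces (grip these from above), y along the bail: 6 mm wires from the two y faces near the underside, sloping down to 63 mm either side.
- caddy_socket (a point): Centre of the mouth of the square blind bore in the underside of the caddy's head, 30 mm below caddy_head. Bore 24.5 x 24.5 mm, 24 mm deep, sides parallel to the head's faces. Same axes.
- caddy_floor (a point): Centre of the inner floor of the caddy's tray, 3 mm above the underside and 112 mm below caddy_socket. The open steel tray is 84 mm (x) by 132 mm (y) by 40 mm high. Same axes.
- caddy: The whole caddy; origin under the tray's centre, 115 mm below caddy_socket. Same axes.
- plain_stand_seat (a point): First hook: fixed steel stand whose arm (14 x 14 mm) ends in a 34 mm round flange with an upright round peg 20 mm across, 20 mm high. Point: on the peg's axis at the flange's top, 200 mm above the table, where the underside of the caddy's head rests at the start. x points along the arm to the post 130 mm away; the arm passes between the wires, over the tray: the caddy comes off past its free end.
- swivel_stand_seat (a point): Second hook: a like fixed stand, with an upright peg on a 36 mm flange: 22 x 22 mm square for 16 mm, then a round nose 22 mm across, 5 mm high, tapered at its top. Point: on the peg's axis at the flange's top, 200 mm above the table, where the underside of the head must rest. x along the arm to the post, z up: the stand's axes, NOT the peg's (stiff swivel about z, 0.3 N m).
- swivel_stand: Second stand; origin on the table under its peg, axes as its seat's. The peg's angle is not measured: one pair of its faces is turned 13 to 45 degrees from this x, one way or the other. The bore takes the nose at any angle, the square only within about 6 degrees of parallel and 1.2 mm in plan. A hung caddy may turn 55 degrees either way from head x along the arm before it meets the stand.
- nozzle0_mid (a point): Steel icing nozzle (cone 26 mm across, 34 mm high) standing loose in the caddy's tray; the point is half-way up its axis.
- nozzle1_mid (a point): Another, 24 mm across, 38 mm high.
- nozzle2_mid (a point): Another, 20 mm across, 28 mm high.
- jar: Bystander: glass jar with steel lid, 64 mm across, 75 mm high; origin under its centre.
- bowl: Bystander: white bowl, 100 mm across, 45 mm high; origin under its centre.
- cutter_big: Bystander: steel ring cutter, 70 mm across, 30 mm high; origin under its centre.
- cutter_small: Bystander: steel ring cutter, 48 mm across, 30 mm high; origin under its centre.
- colour: Bystander: small white bottle with black cap, 34 mm across, 60 mm high; origin under its centre.
- spatula: Bystander: spatula lying on the table, its length along its x.
Things that resemble listed ones, but are neither listed nor needed, are in the scene too. Leave any turquoise look-alike of the part that bears plain_stand_seat alone.

How it is judged:
On the way:
1. the caddy is lifted off the round peg and carried clear of it, level (distance between caddy_socket and plain_stand_seat above 0.06 m and contact force between the fingers and caddy above 0.5 N and height (world z) of caddy_socket above 0.19 m and angle between caddy_floor's own z axis and vertical below 0.3 rad), for 0.2 s.
At the end, for the whole second after the job is handed in: The caddy hangs released and at rest on the swivel stand's square peg, the underside of its head within 3 mm of the flange in height and 4 mm in plan, level within 4 degrees, all three nozzles in its tray (horizontal distance between caddy_socket and swivel_stand_seat below 0.004 m and z of caddy_socket in the frame of swivel_stand_seat between -0.003 and 0.003 m and angle between caddy_floor's own z axis and vertical below 0.07 rad and contact force between the fingers and caddy below 0.05 N and linear speed of caddy below 0.03 m/s and angular speed of caddy below 0.3 rad/s and x of nozzle0_mid in the frame of caddy_floor between -0.045 and 0.045 m and y of nozzle0_mid in the frame of caddy_floor between -0.07 and 0.07 m and z of nozzle0_mid in the frame of caddy_floor between -0.005 and 0.045 m and x of nozzle1_mid in the frame of caddy_floor between -0.045 and 0.045 m and y of nozzle1_mid in the frame of caddy_floor between -0.07 and 0.07 m and z of nozzle1_mid in the frame of caddy_floor between -0.005 and 0.045 m and x of nozzle2_mid in the frame of caddy_floor between -0.045 and 0.045 m and y of nozzle2_mid in the frame of caddy_floor between -0.07 and 0.07 m and z of nozzle2_mid in the frame of caddy_floor between -0.005 and 0.045 m); the robot touches nothing.
It fails at once if the caddy tipped more than about 23 degrees from level (angle between caddy_floor's own z axis and vertical above 0.4 rad).
It fails at once if the caddy set down (its underside lower than 40 mm over the table) (height (world z) of caddy_floor below 0.043 m).
It fails at once if the caddy dropped (moving faster than 0.4 m/s while not held) (linear speed of caddy above 0.4 m/s and contact force between the fingers and caddy below 0.05 N).
It fails at once if the caddy forced onto the swivel stand with more than 60 N (contact force between caddy and swivel_stand above 60 N).
It fails at once if a bystander shoved more than 40 mm (distance of any of jar, bowl, cutter_big, cutter_small, colour, spatula from where it was at the start of the episode above 0.04 m).
It also fails if it takes over 72 s, if anything falls off the work surface, if the arm or the gripper's body presses on something with over 40 N, if the wrist force passes 120 N, or if a joint passes its speed limit or range.

## Working session

There is one attempt and no reset: what is moved stays moved. The work goes in short steps, Python scripts to look and compute and a tool call to move; the robot and the scene stay as the last step left them, time stands still between calls to the robot, and variables do not carry over. Pictures are saved under pics/ and viewed, at most 10 in all, crops included, and the job is handed in when it is done.

Besides the shell and the picture viewer there is one more tool, called after "Call:" by a JSON object that holds its "fn" and its "kwargs", one argument or row to a line. apply_moves: Moves the arm, as the interface text tells. Shifts and turns lie within -1 to 1; 1 stands for 25 mm of shift or 90 degrees of turn. Its arguments: {"type":"object","properties":{"targets":{"type":"array"},"force":{"type":"number"}},"required":["targets"]}

```bash
mkdir -p pics && cat > h.py <<'E'
import numpy as np, cv2
from plant import monitor, vision, job
def grab(n):
    f=vision.grab_frame(n); np.savez(f'{n}.npz',**f); return f
def pts(f):
    h,w=f['range_z'].shape; fl=h/2/np.tan(np.radians(f['fovy'])/2)
    v,u=np.mgrid[:h,:w]; d=f['range_z']
    P=np.stack([(u-f['cx'])/fl*d,-(v-f['cy'])/fl*d,-d],-1)
    E=f['extrinsics']; return P@E[:3,:3].T+E[:3,3]
E
python3 - <<'E'
from h import *
print(monitor.sense())
ims=[]
for n in['scene','side']:
    f=grab(n); print(n,[k for k in f],f['fovy'],f['cx'],f['cy'],f['extrinsics'].round(3).tolist())
    cv2.imwrite(f'pics/{n}.png',cv2.resize(f['pixels'][...,::-1],(800,600)))
E
```

```text
{'time': 0.0, 'joint_pos': array([-4.65711903e-02,  4.80872099e-01,  1.59688102e+00, -9.35454481e-06,
        1.06510842e+00, -4.65900726e-02]), 'dq': array([ 1.11806010e-03,  5.62142344e-05, -7.40050666e-04, -1.05995815e-03,
       -7.39430835e-05, -5.42275762e-04]), 'joint_efforts': array([ 2.41355090e-03, -9.50650907e+01, -4.30184269e+01, -5.27583288e-04,
        1.24796593e-02,  1.26860105e-04]), 'tool_pos': array([6.49585094e-01, 5.60675927e-05, 2.38643602e-01]), 'ee_rot': array([-3.14032476e+00, -5.09269755e-05,  1.57081971e+00]), 'ft_force': array([-0.20177668, -0.18552084,  0.76500095]), 'torque': array([ 0.01266062, -0.05514975, -0.0350768 ]), 'grasp_force': 0.0, 'opening': 0.08542743846469324}
scene ['pixels', 'range_z', 'fovy', 'cx', 'cy', 'extrinsics'] 53.87962283265695 258.28889901684954 182.89827314200278 [[-0.709, -0.392, 0.586, 0.943], [0.705, -0.404, 0.583, 0.599], [0.008, 0.826, 0.563, 0.726], [0.0, 0.0, 0.0, 1.0]]
side ['pixels', 'range_z', 'fovy', 'cx', 'cy', 'extrinsics'] 52.555040343346626 258.55427293266735 191.55914342918416 [[-0.997, 0.063, -0.036, 0.343], [-0.07, -0.703, 0.708, 0.896], [0.02, 0.709, 0.705, 1.036], [0.0, 0.0, 0.0, 1.0]]
```

View pics/scene.png

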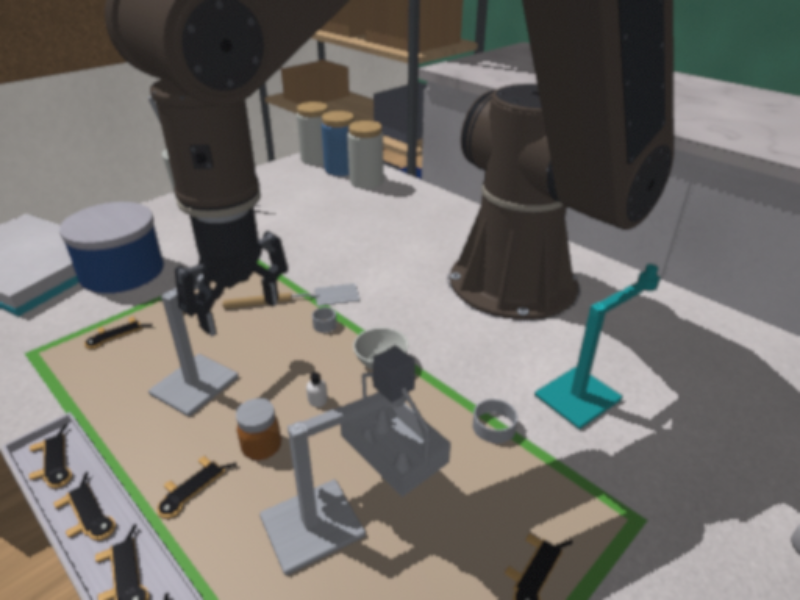

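View pics/side.png

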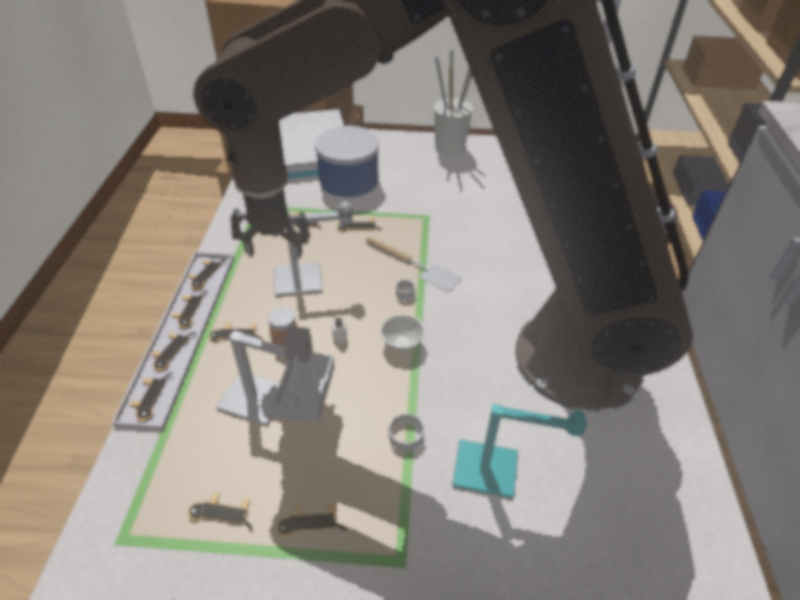

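The scene picture shows the caddy's grey head at about (393,372), hanging on the grey stand with its post at (305,480). The second grey stand has its post at (182,335), and its arm runs behind the gripper. In the side picture the head is at (298,343) and the swivel peg at (345,210).

- **Possible mix-ups for the head or first hook:** the turquoise stand at scene (600,340) and side (575,420), which is the decoy, and the swivel stand at side (345,210), which is the target hook.
- **Choice:** the grey head with the tray under it, checked in one close crop.

```bash
python3 - <<'E'
from h import *
for n in['scene','side']:
    f=dict(np.load(n+'.npz')); P=pts(f); z=P[...,2]
    # caddy head window (512-scale)
    for nm,c,r in [('head',(252,238) if n=='scene' else (191,220),30),('swiv',(160,175) if n=='scene' else (215,137),40)]:
        u,v=c; w=np.zeros(z.shape,bool); w[v-r:v+r,u-r:u+r]=1
        for lo,hi in ([(.235,.262)] if nm=='head' else [(.19,.207),(.210,.228)]):
            m=w&(z>lo)&(z<hi)&(f['range_z']>0); Q=P[m]
            if len(Q)<5: print(n,nm,lo,'few',len(Q));continue
            print(n,nm,lo,len(Q),Q.mean(0).round(4),np.percentile(Q,[2,98],axis=0).round(4).tolist(), cv2.minAreaRect((Q[:,:2]*1000).astype(np.float32)))
    crop=f['pixels'][150:290,160:300] if n=='scene' else f['pixels'][110:250,140:280]
    globals()[n]=cv2.resize(crop[...,::-1],(400,400),interpolation=cv2.INTER_CUBIC)
cv2.imwrite('pics/crop.png',np.hstack([scene,side]))
E
```

```text
scene head 0.235 420 [0.5689 0.211  0.2474] [[0.5479, 0.1896, 0.236], [0.5845, 0.2263, 0.2521]] ((565.7678833007812, 207.16259765625), (38.881500244140625, 39.001556396484375), 87.06159973144531)
scene swiv 0.19 11 [ 0.6126 -0.197   0.1953] [[0.6035, -0.2052, 0.1906], [0.6233, -0.1896, 0.1974]] ((613.1979370117188, -196.95620727539062), (26.49172019958496, 3.8947558403015137), 44.032691955566406)
scene swiv 0.21 few 0
side head 0.235 199 [0.5617 0.2109 0.2469] [[0.5435, 0.1891, 0.2371], [0.5807, 0.2268, 0.2521]] ((562.6607055664062, 207.3860626220703), (40.514122009277344, 38.268550872802734), 84.55001068115234)
side swiv 0.19 116 [ 0.5707 -0.2057  0.1958] [[0.525, -0.2219, 0.1906], [0.6253, -0.1903, 0.2055]] ((576.7335815429688, -206.68292236328125), (106.32070922851562, 28.73916244506836), 6.799492835998535)
side swiv 0.21 34 [ 0.5404 -0.2138  0.2164] [[0.5279, -0.2231, 0.2122], [0.5549, -0.2028, 0.2218]] ((541.5095825195312, -215.59085083007812), (24.026042938232422, 24.998477935791016), 69.62523651123047)
```

View pics/crop.png

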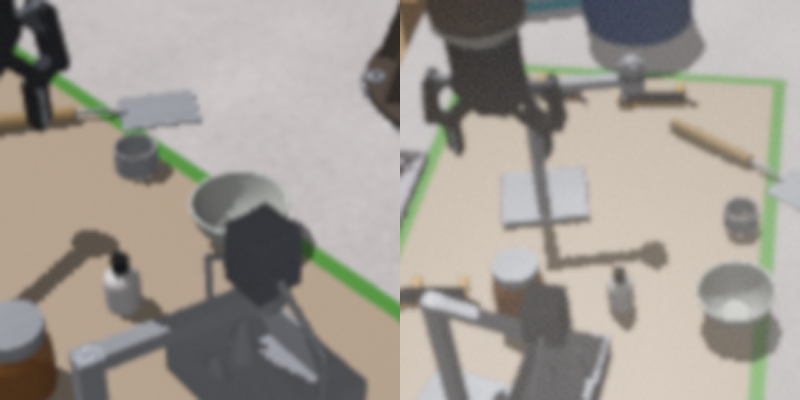

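The crop confirms the choice: a dark grey head with the bail and tray below it, on a grey stand, and the square peg at the free end of the far arm. Next I'll get the arm directions and the wrist camera's geometry.

```bash
python3 - <<'E'
from h import *
f=dict(np.load('side.npz')); g=dict(np.load('scene.npz'))
P=np.vstack([pts(x)[x['range_z']>0] for x in(f,g)])
def sel(c,lo,hi,r): 
    m=(np.hypot(*(P[:,:2]-c).T)<r)&(P[:,2]>lo)&(P[:,2]<hi); return P[m]
for nm,c in [('plain',(.564,.207)),('swiv',(.541,-.215))]:
    d=np.array(c)
    post=sel(c,.06,.165,.16); post=post[np.hypot(*(post[:,:2]-d).T)>.11]; print(nm,'post',len(post),post.mean(0).round(4) if len(post) else '')
    if len(post): v=post[:,:2].mean(0)-d; print('yaw',np.degrees(np.arctan2(v[1],v[0])),np.hypot(*v))
    a=sel(c,.175,.206,.14); a=a[(np.hypot(*(a[:,:2]-d).T)>.03)]
    print('arm',len(a),cv2.fitLine((a[:,:2]*1000).astype(np.float32),cv2.DIST_HUBER,0,.01,.01).ravel())
t=sel((.564,.207),.105,.132,.085); print('tray',len(t),cv2.minAreaRect((t[:,:2]*1000).astype(np.float32)))
w=grab('wrist'); s=monitor.sense()
print(w['extrinsics'].round(3),w['fovy'],s['tool_pos'])
E
```

```text
plain post 596 [0.6912 0.1785 0.1143]
yaw -12.620170452828269 0.13039583718940215
arm 1052 [ 9.5259798e-01 -3.0423191e-01  6.4475775e+02  1.9023816e+02]
swiv post 397 [ 0.6699 -0.1819  0.1112]
yaw 14.400488478005004 0.13310471243935648
arm 212 [ 9.7324318e-01  2.2977746e-01  6.3003406e+02 -1.9153584e+02]
tray 1410 ((564.328369140625, 207.4000244140625), (135.5206756591797, 87.45616912841797), 85.9010238647461)
[[ 1.    -0.001  0.001  0.65 ]
 [ 0.     0.951  0.309  0.08 ]
 [-0.002 -0.309  0.951  0.373]
 [ 0.     0.     0.     1.   ]] 67.88271576684042 [6.49694798e-01 3.80863053e-05 2.38799056e-01]
```

Call:
{"fn": "apply_moves", "kwargs": {
  "targets": [
    [[0, 0, 0], [-0.76, -0.436, -0.4], 85],
    [[0, 0, 0], [-0.76, -0.436, -0.4], 85],
    [[0, 0, 0], [-0.76, -0.436, -0.4], 85],
    [[0, 0, 0], [-0.76, -0.436, -0.4], 85],
    [[0, 0, 0], [-0.76, -0.436, -0.4], 85]
  ]
}}

```text
time: 0.78
tool_pos: [0.5947, -0.0965, 0.2902]
ee_rot: [3.141, 0.0, 1.57]
ft_force: [0.5, 0.1, 0.5]
opening: 0.0852
grasp_force: 0.0
```

Call:
{"fn": "apply_moves", "kwargs": {
  "targets": [
    [[0, 0, 0], [-0.76, -0.436, 0], 85],
    [[0, 0, 0], [-0.76, -0.436, 0], 85],
    [[0, 0, 0], [-0.76, -0.436, 0], 85],
    [[0, 0, 0], [-0.76, -0.436, 0], 85],
    [[0, 0, 0], [-0.76, -0.436, 0], 85]
  ]
}}

```text
time: 1.4
tool_pos: [0.5402, -0.1912, 0.2891]
ee_rot: [-3.141, -0.0, 1.571]
ft_force: [1.0, -0.9, 0.8]
opening: 0.0849
grasp_force: 0.0
```

```bash
python3 - <<'E'
from h import *
w=grab('wrist'); s=monitor.sense(); print(s['tool_pos'],s['ee_rot'],s['time'])
P=pts(w); z=P[...,2]; near=np.hypot(P[...,0]-.541,P[...,1]+.215)<.035
for lo,hi in[(.21,.232),(.19,.206)]:
    m=near&(z>lo)&(z<hi); Q=P[m]; v,u=np.nonzero(m)
    print(lo,len(Q),Q.mean(0).round(4),cv2.minAreaRect((Q[:,:2]*1000).astype(np.float32)),cv2.minEnclosingCircle((Q[:,:2]*1000).astype(np.float32)),u.mean(),v.mean())
u,v=int(u.mean()),int(v.mean())
im=w['pixels'][max(0,v-60):v+60,max(0,u-60):u+60]
cv2.imwrite('pics/peg.png',cv2.resize(im[...,::-1],(600,600),interpolation=cv2.INTER_CUBIC))
E
```

```text
[ 0.53911072 -0.19302229  0.2891034 ] [-3.14071013e+00  7.03903313e-04  1.57030611e+00] 1.45
0.21 773 [ 0.5422 -0.2163  0.2181] ((542.2520141601562, -218.46746826171875), (22.856426239013672, 22.150968551635742), 61.998809814453125) ((542.0789794921875, -218.56661987304688), 15.515536308288574) 266.0672703751617 236.97024579560156
0.19 922 [ 0.5508 -0.2105  0.198 ] ((550.2323608398438, -216.30580139160156), (29.55508804321289, 50.850765228271484), 84.30253601074219) ((550.3067626953125, -215.73336791992188), 26.529573440551758) 275.87310195227764 220.09219088937093
```

View pics/peg.png

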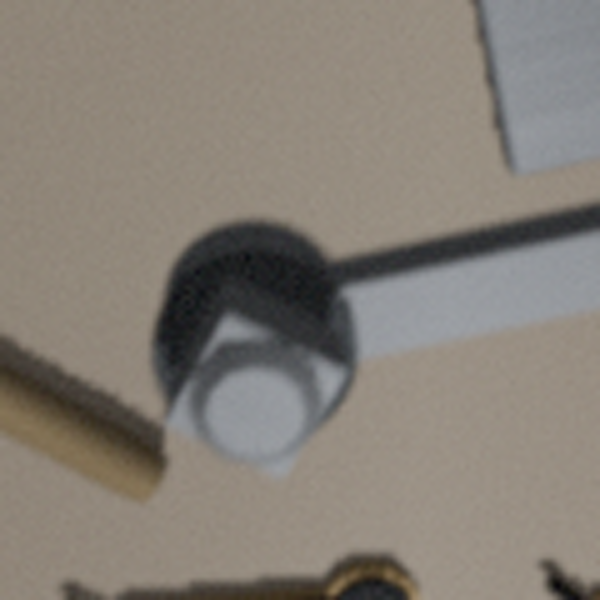

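The peg picture shows the round nose disc at (255,410). The square's corners are at (230,312), (352,372), (285,475) and (168,415), so its faces lie about -28° from world x. The arm runs off to the right at about +13°. Now I'll go over to the caddy head.

Call:
{"fn": "apply_moves", "kwargs": {
  "targets": [
    [[0, 0, 0.0115], [0.84, 0.042, -0.116], 85],
    [[0, 0, 0.0115], [0.84, 0.042, -0.116], 85],
    [[0, 0, 0.0115], [0.84, 0.042, -0.116], 85],
    [[0, 0, 0.0115], [0.84, 0.042, -0.116], 85],
    [[0, 0, 0], [0.84, 0.042, -0.116], 85]
  ]
}}

```text
time: 2.08
tool_pos: [0.5499, -0.0851, 0.3037]
ee_rot: [-3.141, -0.0, 1.498]
ft_force: [0.4, -0.3, -0.0]
opening: 0.0851
grasp_force: 0.0
```

Call:
{"fn": "apply_moves", "kwargs": {
  "targets": [
    [[0, 0, 0], [0.84, 0.1, -0.116], 85],
    [[0, 0, 0], [0.84, 0.1, -0.116], 85],
    [[0, 0, 0], [0.84, 0.1, -0.116], 85],
    [[0, 0, 0], [0.84, 0.1, -0.116], 85],
    [[0, 0, 0], [0.84, 0.1, -0.116], 85]
  ]
}}

```text
time: 2.7
tool_pos: [0.5702, 0.0194, 0.3184]
ee_rot: [-3.141, -0.0, 1.498]
ft_force: [0.9, -0.2, -0.0]
opening: 0.0848
grasp_force: 0.0
```

Call:
{"fn": "apply_moves", "kwargs": {
  "targets": [
    [[0, 0, 0], [0.84, 0.1, 0], 85],
    [[0, 0, 0], [0.84, 0.1, 0], 85],
    [[0, 0, 0], [0.84, 0.1, 0], 85],
    [[0, 0, 0], [0.84, 0.1, 0], 85],
    [[0, 0, 0], [0.84, 0.1, 0], 85]
  ]
}}

```text
time: 3.32
tool_pos: [0.5904, 0.1238, 0.3182]
ee_rot: [-3.142, 0.0, 1.499]
ft_force: [0.2, -0.3, -0.5]
opening: 0.0851
grasp_force: 0.0
```

Call:
{"fn": "apply_moves", "kwargs": {
  "targets": [
    [[0, 0, 0], [0.84, 0, 0], 85],
    [[0, 0, 0], [0.84, 0, 0], 85],
    [[0, 0, 0], [0.84, 0, 0], 85],
    [[0, 0, 0], [0.84, 0, 0], 85],
    [[0, 0, 0], [0.84, 0, 0], 85]
  ]
}}

```text
time: 3.95
tool_pos: [0.5978, 0.2285, 0.3183]
ee_rot: [3.142, 0.0, 1.499]
ft_force: [0.9, 0.0, 0.3]
opening: 0.0851
grasp_force: 0.0
```

Call:
{"fn": "apply_moves", "kwargs": {
  "targets": [
    [[0, 0, 0], [0, 0, 0], 85],
    [[0, 0, 0], [0, 0, 0], 85],
    [[0, 0, 0], [0, 0, 0], 85],
    [[0, 0, 0], [0, 0, 0], 85],
    [[0, 0, 0], [0, 0, 0], 85]
  ]
}}

```text
time: 4.58
tool_pos: [0.5978, 0.2268, 0.3184]
ee_rot: [3.142, -0.0, 1.498]
ft_force: [0.3, -0.6, -0.0]
opening: 0.0849
grasp_force: 0.0
```

```bash
python3 - <<'E'
from h import *
import shutil
def ray(w,u,v,z):
    fl=192/np.tan(np.radians(w['fovy'])/2); E=w['extrinsics']
    d=E[:3,:3]@np.array([(u-w['cx'])/fl,-(v-w['cy'])/fl,-1]); return E[:3,3]+d*(z-E[2,3])/d[2]
w0=dict(np.load('wrist.npz')); shutil.copy('wrist.npz','wristpeg.npz')
print('nose',ray(w0,266,242,.221),'corners',[ray(w0,215+a/5,160+b/5,.216)[:2].round(4).tolist() for a,b in[(230,312),(352,372),(285,475),(168,415)]])
w=grab('wrist'); s=monitor.sense(); print(s['tool_pos'],s['ee_rot'],s['time'])
P=pts(w); z=P[...,2]; near=np.hypot(P[...,0]-.564,P[...,1]-.207)<.04
m=near&(z>.243)&(z<.258); Q=P[m]; v,u=np.nonzero(m)
print(len(Q),np.median(Q,0),cv2.minAreaRect((Q[:,:2]*1000).astype(np.float32)))
t=w['extrinsics'][:3,3]; print(t)
cv2.imwrite('pics/head.png',w['pixels'][...,::-1])
E
```

```text
nose [ 0.54211    -0.21917459  0.221     ] corners [[0.5381, -0.2045], [0.5577, -0.215], [0.5471, -0.2338], [0.528, -0.2228]]
[0.59777004 0.22684052 0.31835646] [ 3.14151480e+00 -1.56702983e-05  1.49814219e+00] 4.625
2190 [0.56524573 0.20823253 0.24953011] ((564.6539916992188, 206.2943572998047), (38.355770111083984, 38.0262451171875), 85.99918365478516)
[0.60362147 0.30632495 0.45265741]
```

View pics/head.png

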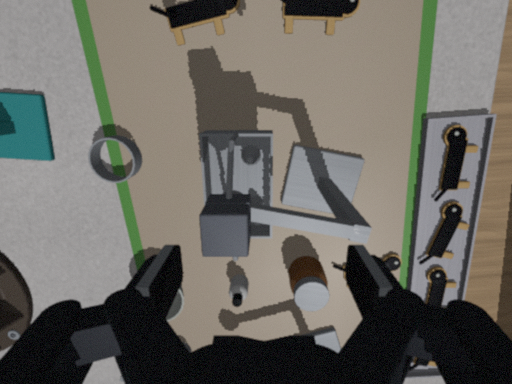

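The wrist view shows the head at about (226,226), its tray running up the picture and the arm going right to the post at (355,232). The head centre is (0.5647, 0.2063) with yaw -4°, and the peg is at (0.5424, -0.219). Next: line up and descend.

Call:
{"fn": "apply_moves", "kwargs": {
  "targets": [
    [[0, 0, 0], [-0.457, -0.63, 0], 85],
    [[0, 0, 0], [-0.457, -0.63, 0], 85],
    [[0, 0, 0], [0, 0, 0.5], 85],
    [[0, 0, 0], [0, 0, 0.5], 85],
    [[0, 0, 0], [0, 0, 0.5], 85]
  ]
}}

```text
time: 5.25
tool_pos: [0.5649, 0.2068, 0.2794]
ee_rot: [-3.141, 0.0, 1.499]
ft_force: [0.5, 0.5, -0.0]
opening: 0.0847
grasp_force: 0.0
```

Call:
{"fn": "apply_moves", "kwargs": {
  "targets": [
    [[0, 0, 0], [0, 0, 0.6], 85],
    [[0, 0, 0], [0, 0, 0.6], 85],
    [[0, 0, 0], [0, 0, 0.6], 85],
    [[0, 0, 0], [0, 0, 0.4], 85],
    [[0, 0, 0], [0, 0, 0.276], 85]
  ]
}}

```text
time: 5.88
tool_pos: [0.5646, 0.2066, 0.2182]
ee_rot: [-3.141, 0.0, 1.499]
ft_force: [0.2, -0.8, 0.3]
opening: 0.0847
grasp_force: 0.0
```

Call:
{"fn": "apply_moves", "kwargs": {
  "targets": [
    [[0, 0, 0], [0, 0, 0], 60],
    [[0, 0, 0], [0, 0, 0], 50],
    [[0, 0, 0], [0, 0, 0], 44],
    [[0, 0, 0], [0, 0, 0], 42],
    [[0, 0, 0], [0, 0, 0], 40]
  ],
  "force": 40
}}

```text
time: 6.5
tool_pos: [0.5647, 0.2066, 0.219]
ee_rot: [3.141, -0.0, 1.499]
ft_force: [0.3, -0.7, -0.6]
opening: 0.0401
grasp_force: 0.0
```

Call:
{"fn": "apply_moves", "kwargs": {
  "targets": [
    [[0, 0, 0], [0, 0, 0], 36],
    [[0, 0, 0], [0, 0, 0], 30],
    [[0, 0, 0], [0, 0, 0], 30],
    [[0, 0, 0], [0, 0, 0], 30],
    [[0, 0, 0], [0, 0, 0], 30]
  ],
  "force": 60
}}

```text
time: 7.12
tool_pos: [0.5647, 0.2066, 0.2192]
ee_rot: [3.141, -0.0, 1.499]
ft_force: [-1.7, -1.5, 5.2]
opening: 0.0375
grasp_force: 60.5
```

Call:
{"fn": "apply_moves", "kwargs": {
  "targets": [
    [[0, 0, 0], [0, 0, -0.1], 30],
    [[0, 0, 0], [0, 0, -0.2], 30],
    [[0, 0, 0], [0, 0, -0.2], 30],
    [[0, 0, 0], [0, 0, -0.25], 30],
    [[0, 0, 0], [0, 0, -0.25], 30]
  ]
}}

```text
time: 7.75
tool_pos: [0.5647, 0.2066, 0.2444]
ee_rot: [3.141, -0.0, 1.499]
ft_force: [-0.1, -0.5, -4.6]
opening: 0.0373
grasp_force: 60.6
```

Holding, with about 5 N of weight. Next I back out past the arm's free end.

Call:
{"fn": "apply_moves", "kwargs": {
  "targets": [
    [[0, 0, 0], [0.03, -0.2, -0.12], 30],
    [[0, 0, 0], [0.07, -0.5, -0.12], 30],
    [[0, 0, 0], [0.08, -0.6, 0], 30],
    [[0, 0, 0], [0.09, -0.6, 0], 30],
    [[0, 0, 0], [0.08, -0.57, 0], 30]
  ]
}}

```text
time: 8.38
tool_pos: [0.5023, 0.22, 0.2499]
ee_rot: [-3.141, 0.0, 1.499]
ft_force: [-0.8, -0.6, -5.0]
opening: 0.0374
grasp_force: 60.9
```

Call:
{"fn": "apply_moves", "kwargs": {
  "targets": [
    [[0, 0, 0], [0.08, -0.5, 0], 30],
    [[0, 0, 0], [-0.1, -0.1, 0], 30],
    [[0, 0, 0], [-0.3, 0, 0], 30],
    [[0, 0, 0], [-0.5, 0, 0], 30],
    [[0, 0, 0], [-0.64, 0, 0], 30]
  ]
}}

```text
time: 9.0
tool_pos: [0.4863, 0.1833, 0.2498]
ee_rot: [-3.142, 0.0, 1.498]
ft_force: [-0.8, -1.7, -4.8]
opening: 0.0373
grasp_force: 61.2
```

Call:
{"fn": "apply_moves", "kwargs": {
  "targets": [
    [[0, 0, 0], [-0.8, 0.02, 0], 30],
    [[0, 0, 0], [-0.8, 0.02, 0], 30],
    [[0, 0, 0], [-0.8, 0.02, 0], 30],
    [[0, 0, 0], [-0.8, 0.02, 0], 30],
    [[0, 0, 0], [-0.8, 0.02, 0], 30]
  ]
}}

```text
time: 9.62
tool_pos: [0.4812, 0.0827, 0.25]
ee_rot: [3.141, 0.0, 1.498]
ft_force: [-0.4, -0.8, -3.5]
opening: 0.0374
grasp_force: 61.2
```

Call:
{"fn": "apply_moves", "kwargs": {
  "targets": [
    [[0, 0, 0], [-0.8, 0.02, 0], 30],
    [[0, 0, 0], [-0.8, 0.02, 0], 30],
    [[0, 0, 0], [-0.8, 0.02, 0], 30],
    [[0, 0, 0], [-0.8, 0.02, 0], 30],
    [[0, 0, 0], [-0.8, 0.02, 0], 30]
  ]
}}

```text
time: 10.25
tool_pos: [0.4762, -0.0171, 0.25]
ee_rot: [3.142, 0.0, 1.498]
ft_force: [0.8, -0.1, -4.4]
opening: 0.0371
grasp_force: 61.2
```

Call:
{"fn": "apply_moves", "kwargs": {
  "targets": [
    [[0, 0, 0], [-0.8, 0.02, 0], 30],
    [[0, 0, 0], [-0.8, 0.02, 0], 30],
    [[0, 0, 0], [-0.8, 0.02, 0], 30],
    [[0, 0, 0], [-0.8, 0.02, 0], 30],
    [[0, 0, 0], [-0.8, 0.02, 0], 30]
  ]
}}

```text
time: 10.88
tool_pos: [0.4712, -0.117, 0.25]
ee_rot: [3.142, 0.0, 1.498]
ft_force: [-0.5, -0.4, -4.5]
opening: 0.0373
grasp_force: 61.2
```

Call:
{"fn": "apply_moves", "kwargs": {
  "targets": [
    [[0, 0, 0], [-0.8, 0.03, 0], 30],
    [[0, 0, 0], [-0.8, 0.03, 0], 30],
    [[0, 0, 0], [-0.8, 0.03, 0], 30],
    [[0, 0, 0], [-0.7, 0.03, 0], 30],
    [[0, 0, 0], [-0.4, 0.03, 0], 30]
  ]
}}

```text
time: 11.5
tool_pos: [0.4689, -0.2042, 0.2499]
ee_rot: [-3.142, 0.0, 1.497]
ft_force: [-0.8, 0.8, -4.3]
opening: 0.0375
grasp_force: 61.2
```

```bash
python3 - <<'E'
from h import *
w=grab('wrist'); s=monitor.sense(); t=s['tool_pos']; print(t,s['ee_rot'],s['time'],s['torque'])
P=pts(w); z=P[...,2]; near=np.hypot(P[...,0]-t[0],P[...,1]-t[1])<.03
m=near&(z>.26)&(z<.295); Q=P[m]; 
zt=np.median(Q[:,2]); Q=Q[abs(Q[:,2]-zt)<.004]
print(len(Q),zt,Q.mean(0),cv2.minAreaRect((Q[:,:2]*1000).astype(np.float32)), np.linalg.lstsq(np.c_[Q[:,:2]-t[:2],np.ones(len(Q))],Q[:,2],rcond=None)[0])
f=grab('side'); cv2.imwrite('pics/carry.png',np.hstack([cv2.resize(w['pixels'][...,::-1],(400,300)),cv2.resize(f['pixels'][60:210,130:330,::-1],(400,300))]))
E
```

```text
[ 0.46920364 -0.20476902  0.24992473] [3.14130594e+00 5.11527416e-04 1.49761389e+00] 11.55 [ 0.03675303 -0.09524834  0.01279499]
7381 0.2801297419479826 [ 0.46911609 -0.2021105   0.28015998] ((469.05853271484375, -204.9356689453125), (39.2100715637207, 54.006168365478516), 85.46696472167969) [-0.0015172  -0.02006638  0.2802132 ]
```

View pics/carry.png

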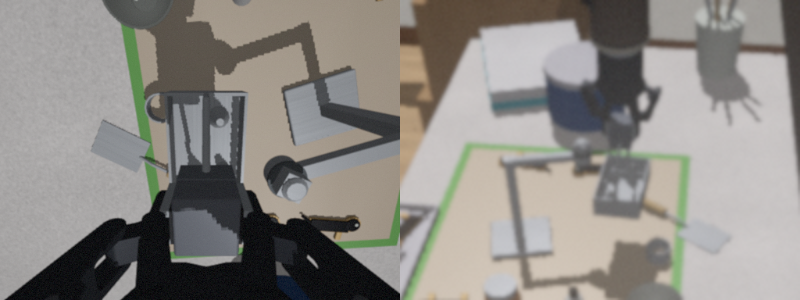

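The carry picture shows the head held square in the jaws, the tray level with its nozzles inside, and the peg clear at right. Now I move in over the peg and turn to its angle.

Call:
{"fn": "apply_moves", "kwargs": {
  "targets": [
    [[0, 0, 0], [-0.06, 0.3, 0], 30],
    [[0, 0, 0], [-0.06, 0.6, 0], 30],
    [[0, 0, 0], [-0.08, 0.7, 0], 30],
    [[0, 0, 0], [-0.08, 0.7, 0], 30],
    [[0, 0, 0], [-0.074, 0.66, 0], 30]
  ]
}}

```text
time: 12.22
tool_pos: [0.5442, -0.217, 0.2497]
ee_rot: [3.141, 0.0, 1.499]
ft_force: [-0.1, 0.0, -4.5]
opening: 0.0374
grasp_force: 61.3
```

Call:
{"fn": "apply_moves", "kwargs": {
  "targets": [
    [[0, 0, 0], [0, 0, 0], 30],
    [[0, 0, 0.06], [0, 0, 0], 30],
    [[0, 0, 0.075], [0, 0, 0], 30],
    [[0, 0, 0.075], [0, 0, 0], 30],
    [[0, 0, 0.059], [0, 0, 0], 30]
  ]
}}

```text
time: 12.85
tool_pos: [0.5422, -0.2168, 0.2498]
ee_rot: [-3.141, 0.0, 1.073]
ft_force: [-0.6, -0.4, -5.1]
opening: 0.0375
grasp_force: 61.9
```

Call:
{"fn": "apply_moves", "kwargs": {
  "targets": [
    [[0, 0, 0], [0, 0, 0], 30],
    [[0, 0, 0], [0, 0, 0], 30],
    [[0, 0, 0], [0, 0, 0], 30],
    [[0, 0, 0], [0, 0, 0], 30],
    [[0, 0, 0], [0, 0, 0], 30]
  ]
}}

```text
time: 13.48
tool_pos: [0.5425, -0.217, 0.2499]
ee_rot: [-3.142, -0.0, 1.076]
ft_force: [0.3, -0.1, -5.5]
opening: 0.0371
grasp_force: 61.9
```

Call:
{"fn": "apply_moves", "kwargs": {
  "targets": [
    [[0, 0, 0], [-0.067, 0.036, 0], 30],
    [[0, 0, 0], [0, 0, 0.08], 30],
    [[0, 0, 0], [0, 0, 0.08], 30],
    [[0, 0, 0], [0, 0, 0.08], 30],
    [[0, 0, 0], [0, 0, 0.08], 30]
  ]
}}

```text
time: 14.1
tool_pos: [0.5425, -0.2189, 0.2417]
ee_rot: [-3.141, -0.0, 1.076]
ft_force: [-0.2, 0.3, -4.7]
opening: 0.0375
grasp_force: 61.9
```

Call:
{"fn": "apply_moves", "kwargs": {
  "targets": [
    [[0, 0, 0], [0, 0, 0.04], 30],
    [[0, 0, 0], [0, 0, 0.04], 30],
    [[0, 0, 0], [0, 0, 0.04], 30],
    [[0, 0, 0], [0, 0, 0.04], 30],
    [[0, 0, 0], [0, 0, 0.04], 30]
  ]
}}

```text
time: 14.72
tool_pos: [0.5425, -0.2189, 0.2369]
ee_rot: [3.142, 0.0, 1.076]
ft_force: [0.4, -0.3, -4.4]
opening: 0.0373
grasp_force: 61.9
```

Call:
{"fn": "apply_moves", "kwargs": {
  "targets": [
    [[0, 0, 0], [0, 0, 0.04], 30],
    [[0, 0, 0], [0, 0, 0.04], 30],
    [[0, 0, 0], [0, 0, 0.03], 30],
    [[0, 0, 0], [0, 0, 0.03], 30],
    [[0, 0, 0], [0, 0, 0], 30]
  ]
}}

```text
time: 15.35
tool_pos: [0.5425, -0.2189, 0.2333]
ee_rot: [-3.141, 0.0, 1.076]
ft_force: [-0.2, -0.8, -4.5]
opening: 0.0374
grasp_force: 61.9
```

Call:
{"fn": "apply_moves", "kwargs": {
  "targets": [
    [[0, 0, 0], [0, 0, 0.03], 30],
    [[0, 0, 0], [0, 0, 0.03], 30],
    [[0, 0, 0], [0, 0, 0.03], 30],
    [[0, 0, 0], [0, 0, 0.03], 30],
    [[0, 0, 0], [0, 0, 0], 30]
  ]
}}

```text
time: 15.98
tool_pos: [0.5425, -0.2189, 0.2303]
ee_rot: [-3.141, -0.0, 1.076]
ft_force: [-0.2, -0.5, -3.9]
opening: 0.0375
grasp_force: 61.9
```

It's on the square with no resistance. I'll keep lowering.

Call:
{"fn": "apply_moves", "kwargs": {
  "targets": [
    [[0, 0, 0], [0, 0, 0.05], 30],
    [[0, 0, 0], [0, 0, 0.05], 30],
    [[0, 0, 0], [0, 0, 0.05], 30],
    [[0, 0, 0], [0, 0, 0.05], 30],
    [[0, 0, 0], [0, 0, 0.04], 30]
  ]
}}

```text
time: 16.6
tool_pos: [0.5425, -0.2189, 0.2243]
ee_rot: [-3.142, 0.0, 1.076]
ft_force: [-0.3, -0.4, -4.5]
opening: 0.0375
grasp_force: 61.9
```

Call:
{"fn": "apply_moves", "kwargs": {
  "targets": [
    [[0, 0, 0], [0, 0, 0.04], 30],
    [[0, 0, 0], [0, 0, 0.04], 30],
    [[0, 0, 0], [0, 0, 0.02], 30],
    [[0, 0, 0], [0, 0, 0.02], 30],
    [[0, 0, 0], [0, 0, 0], 30]
  ]
}}

```text
time: 17.23
tool_pos: [0.5425, -0.2189, 0.2214]
ee_rot: [-3.142, 0.0, 1.076]
ft_force: [0.7, -0.3, -5.6]
opening: 0.0371
grasp_force: 61.9
```

Call:
{"fn": "apply_moves", "kwargs": {
  "targets": [
    [[0, 0, 0], [0, 0, 0.02], 30],
    [[0, 0, 0], [0, 0, 0.02], 30],
    [[0, 0, 0], [0, 0, 0.02], 30],
    [[0, 0, 0], [0, 0, 0.02], 30],
    [[0, 0, 0], [0, 0, 0], 30]
  ]
}}

```text
time: 17.85
tool_pos: [0.5425, -0.2189, 0.2193]
ee_rot: [-3.142, 0.0, 1.076]
ft_force: [-0.6, 0.0, -3.8]
opening: 0.0378
grasp_force: 61.9
```

Call:
{"fn": "apply_moves", "kwargs": {
  "targets": [
    [[0, 0, 0], [0, 0, 0.01], 30],
    [[0, 0, 0], [0, 0, 0.01], 30],
    [[0, 0, 0], [0, 0, 0.01], 30],
    [[0, 0, 0], [0, 0, 0], 30],
    [[0, 0, 0], [0, 0, 0], 30]
  ]
}}

```text
time: 18.48
tool_pos: [0.5426, -0.219, 0.2191]
ee_rot: [3.141, -0.0, 1.076]
ft_force: [-2.9, 1.7, 5.1]
opening: 0.0375
grasp_force: 63.1
```

Seated at the same height as on the first hook, with contact felt. Now I open and retreat upward.

Call:
{"fn": "apply_moves", "kwargs": {
  "targets": [
    [[0, 0, 0], [0, 0, 0], 40],
    [[0, 0, 0], [0, 0, 0], 48],
    [[0, 0, 0], [0, 0, 0], 60],
    [[0, 0, 0], [0, 0, 0], 72],
    [[0, 0, 0], [0, 0, 0], 72]
  ]
}}

```text
time: 19.1
tool_pos: [0.5425, -0.2189, 0.2186]
ee_rot: [-3.142, 0.0, 1.076]
ft_force: [0.3, 0.7, -0.3]
opening: 0.0721
grasp_force: 0.0
```

Call:
{"fn": "apply_moves", "kwargs": {
  "targets": [
    [[0, 0, 0], [0, 0, -0.2], 72],
    [[0, 0, 0], [0, 0, -0.4], 72],
    [[0, 0, 0], [0, 0, -0.7], 72],
    [[0, 0, 0], [0, 0, -0.8], 72],
    [[0, 0, 0], [0, 0, -0.8], 72]
  ]
}}

```text
time: 19.73
tool_pos: [0.5427, -0.219, 0.2931]
ee_rot: [3.14, -0.0, 1.076]
ft_force: [0.1, 0.3, 0.2]
opening: 0.0724
grasp_force: 0.0
```

Call:
{"fn": "apply_moves", "kwargs": {
  "targets": [
    [[0, 0, 0], [0, 0, -0.5], 72],
    [[0, 0, 0], [0, 0, -0.3], 72],
    [[0, 0, 0], [0, 0, 0], 72],
    [[0, 0, 0], [0, 0, 0], 72],
    [[0, 0, 0], [0, 0, 0], 72]
  ]
}}

```text
time: 20.35
tool_pos: [0.5423, -0.2188, 0.3105]
ee_rot: [-3.141, 0.0, 1.076]
ft_force: [-0.5, -0.3, 0.0]
opening: 0.0718
grasp_force: 0.0
```

```bash
python3 - <<'E'
from h import *
w=grab('wrist'); s=monitor.sense(); print(s['tool_pos'],s['time'],s['ft_force'])
P=pts(w); z=P[...,2]; m=(np.hypot(P[...,0]-.5425,P[...,1]+.219)<.035)&(z>.243)&(z<.258); Q=P[m]
print(len(Q),np.median(Q,0),cv2.minAreaRect((Q[:,:2]*1000).astype(np.float32)))
f=grab('side'); cv2.imwrite('pics/end.png',np.hstack([cv2.resize(w['pixels'][...,::-1],(400,300)),cv2.resize(f['pixels'][60:210,130:330,::-1],(400,300))]))
E
```

```text
[ 0.54228807 -0.21885052  0.31064087] 20.4 [-0.22349458  0.88672574 -0.61594081]
2486 [ 0.54283172 -0.21760616  0.24954962] ((542.1333618164062, -219.02618408203125), (37.571632385253906, 38.02215576171875), 61.76359939575195)
```

View pics/end.png

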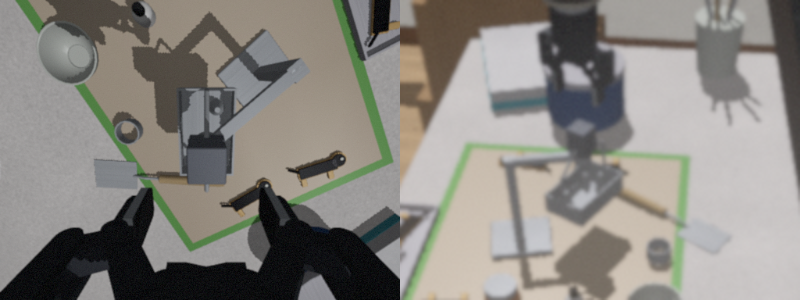

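The picture shows the caddy released and hanging level on the swivel hook, with the head at left-panel (207,160) and its top at z = 0.2495. The nozzles are in the tray and the gripper is clear.

```bash
python3 -c "
from plant import job
print(job.close_job())"
```

```text
the job is handed in; nothing more can be done
None
```

The caddy now hangs fully seated and level on the swivel stand's square peg, released with the nozzles in its tray; the job was handed in at about 20 s of robot time, and no verdict was returned.

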